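# Fetch the hemmed-in golden loaf for weighing

## Task

The golden loaf on the baking tray is wanted on the scale, but the chocolate, white-iced and pink loaves stand so close that it cannot be taken hold of. Lift those three over to the wire cooling grid, then set the golden loaf in the middle of the scale's platter, and only then put the three back on the tray, each in the very place and direction in which it stood before. Set the loaves down gently, keep them upright, and leave the two muffins on the tray alone.

Things in the scene. Friction and masses are not known exactly. Their poses are not given: they have to be found in the camera images.
- golden_mid (a point): Loaf cake with a golden-yellow top, lying across the tray 4 to 10 mm from the ends of the other three: two side by side (gap about 37 mm) on its near side, one on its far side; which is where varies. In a stiff black loaf mould 96 mm long (its own x), 54 mm wide (its own y), sides 42 mm high, 52 mm with the domed top; about 0.22 kg. The point is its middle, 26 mm above its underside.
- choc_mid (a point): Loaf cake with a plain dark-brown chocolate top, lying along the tray. In a stiff black loaf mould 96 mm long (its own x), 54 mm wide (its own y), sides 42 mm high, 52 mm with the domed top; about 0.22 kg. The point is its middle, 26 mm above its underside.
- iced_mid (a point): Loaf cake with a white-iced top with green nut crumbs, lying along the tray. In a stiff black loaf mould 96 mm long (its own x), 54 mm wide (its own y), sides 42 mm high, 52 mm with the domed top; about 0.22 kg. The point is its middle, 26 mm above its underside.
- pink_mid (a point): Loaf cake with a raspberry-pink top with white stripes, lying along the tray. In a stiff black loaf mould 96 mm long (its own x), 54 mm wide (its own y), sides 42 mm high, 52 mm with the domed top; about 0.22 kg. The point is its middle, 26 mm above its underside.
- muffin_a_mid (a point): Round chocolate muffin in a black paper cup, 53 mm across, 49 mm high, standing on the tray near one end of the golden loaf; not to be moved. The point is its middle, half-way up.
- muffin_b_mid (a point): A second such muffin, near the other end of the golden loaf; not to be moved. The point is its middle, half-way up.
- tray: Aluminium baking tray, fixed, 330 mm (x) by 240 mm (y), its floor 3 mm above the bench, with an upright rim 20 mm high all round. Origin: centre of its underside, on the bench. The loaves stand 30 mm or more from the rim.
- grid: Steel wire cooling grid, fixed, 290 mm (x) by 140 mm (y), flat top 25 mm above the bench, no rim. Origin: its centre at bench height. It is empty and takes three loaves lying crosswise (their length along its y), 85 mm apart from middle to middle along its x. It may be on either side of the tray.
- platter (a point): Middle of the top face of the bench scale's square steel platter, 160 by 160 mm, fixed, rigid, flat, no rim, 52 mm above the bench, on a white plastic base with a display at its near (-x) end. On the other side of the tray from the grid. z is up, x away from the display.
Not all that is in view belongs to the job. Leave any purple look-alike of the part that bears choc_mid alone.

How it is judged:
On the way, in this order (a step that is already met when the one before it is completed fails the run):
1. the chocolate, white-iced and pink loaves all stand upright on the cooling grid, let go, with the golden loaf still in its place on the tray (x of choc_mid in the frame of grid between -0.13 and 0.13 m and y of choc_mid in the frame of grid between -0.06 and 0.06 m and z of choc_mid in the frame of grid between 0.043 and 0.06 m and angle between each of choc_mid, iced_mid, pink_mid's own z axis and vertical below 0.12 rad and contact force between the fingers and choc below 0.05 N and linear speed of each of choc, iced, pink below 0.03 m/s and x of iced_mid in the frame of grid between -0.13 and 0.13 m and y of iced_mid in the frame of grid between -0.06 and 0.06 m and z of iced_mid in the frame of grid between 0.043 and 0.06 m and contact force between the fingers and iced below 0.05 N and x of pink_mid in the frame of grid between -0.13 and 0.13 m and y of pink_mid in the frame of grid between -0.06 and 0.06 m and z of pink_mid in the frame of grid between 0.043 and 0.06 m and contact force between the fingers and pink below 0.05 N and distance of golden_mid from where it was at the start of the episode below 0.015 m), for 0.2 s.
2. the golden loaf stands let go in the middle of the scale's platter, the other three still on the grid (horizontal distance between golden_mid and platter below 0.015 m and z of golden_mid in the frame of platter between 0.018 and 0.034 m and angle between each of golden_mid, choc_mid, iced_mid, pink_mid's own z axis and vertical below 0.12 rad and contact force between the fingers and golden below 0.05 N and linear speed of each of golden, choc, iced, pink below 0.03 m/s and x of choc_mid in the frame of grid between -0.13 and 0.13 m and y of choc_mid in the frame of grid between -0.06 and 0.06 m and z of choc_mid in the frame of grid between 0.043 and 0.06 m and contact force between the fingers and choc below 0.05 N and x of iced_mid in the frame of grid between -0.13 and 0.13 m and y of iced_mid in the frame of grid between -0.06 and 0.06 m and z of iced_mid in the frame of grid between 0.043 and 0.06 m and contact force between the fingers and iced below 0.05 N and x of pink_mid in the frame of grid between -0.13 and 0.13 m and y of pink_mid in the frame of grid between -0.06 and 0.06 m and z of pink_mid in the frame of grid between 0.043 and 0.06 m and contact force between the fingers and pink below 0.05 N), for 0.2 s.
At the end, for the whole second after the job is handed in: The golden loaf stands upright on the platter within 15 mm of its middle; the chocolate, white-iced and pink loaves are upright on the tray within 12 mm of their own starting places, lengthwise along the tray (within 0.2 rad); all are let go and at rest (horizontal distance between golden_mid and platter below 0.015 m and z of golden_mid in the frame of platter between 0.018 and 0.034 m and angle between each of golden_mid, choc_mid, iced_mid, pink_mid's own z axis and vertical below 0.12 rad and contact force between the fingers and golden below 0.05 N and linear speed of each of golden, choc, iced, pink below 0.03 m/s and distance of each of choc_mid, iced_mid, pink_mid from where it was at the start of the episode below 0.012 m and angle between the x axis of each of choc_mid, iced_mid, pink_mid and the x axis of tray, either way round below 0.2 rad and contact force between the fingers and choc below 0.05 N and contact force between the fingers and iced below 0.05 N and contact force between the fingers and pink below 0.05 N); the robot touches nothing.
It fails at once if a muffin is moved by more than 15 mm (distance of any of muffin_a_mid, muffin_b_mid from where it was at the start of the episode above 0.015 m).
It fails at once if a loaf is tipped by more than about 35 degrees (angle between any of choc_mid, iced_mid, pink_mid, golden_mid's own z axis and vertical above 0.6 rad).
It fails at once if a loaf is dropped from more than about 3 cm ((linear speed of choc above 0.8 m/s and contact force between the fingers and choc below 0.02 N) or (linear speed of iced above 0.8 m/s and contact force between the fingers and iced below 0.02 N) or (linear speed of pink above 0.8 m/s and contact force between the fingers and pink below 0.02 N) or (linear speed of golden above 0.8 m/s and contact force between the fingers and golden below 0.02 N)).
It also fails if it takes over 147 s, if anything falls off the work surface, if the arm or the gripper's body presses on something with over 40 N, if the wrist force passes 120 N, or if a joint passes its speed limit or range.

## Robot

A 7-joint arm with a two-finger parallel gripper is mounted at the origin on the work surface. World frame = base frame: x ahead of the robot, y to its left, z up, the work surface at z = 0. Lengths are in m, angles in rad, forces in N, time in s.
With the tool pointing down it reaches from about 0.35 to 0.9 m from the base axis. Payload 8.1 kg.
Tool frame: the origin (TCP) lies on the centre line of the jaws, within the pads' length; the fingertips stand 19 mm ahead of it and the grasp point (between the pads) is the TCP (arm.tip_reach is the distance from the TCP to the fingertips, in m); z points along the fingers, y is the line along which they close (so a half turn about z gives the same grasp; the last joint's range is limited). The gripper opens to 92 mm and grips with 3 to 60 N. Pads are 19 mm wide; open, the fingers measure 130 mm over their backs; the gripper's body (75 mm by 190 mm) begins 47 mm behind the grasp point.
Start: joints at [1.13, 0.434, 0.025, 1.573, -0.012, 1.134, -0.075], TCP at [0.207, -0.59, 0.246] pointing down, gripper open.
Joint ranges: [-2.62, 2.62], [-0.44, 2.09], [-1.27, 1.32], [0.08, 2.57], [-1.32, 4.46], [0.12, 2], [-2.74, 2.74]. Speed limits (rad/s): [2.22, 2.22, 3.01, 3.01, 3.14, 3.14, 3.14].

## Interface

Orientations are given as a rotation vector (axis times angle).
In Python, from cell import arm gives the robot as it stands.
- The arm moves only by the tool arm_command, never from a script. Its argument "targets" is a list that holds one entry, the list of rows, each a list of 6 numbers: the shift along the tool's x, y, z in m, then the turn, a rotation vector about the tool's x, y, z in rad. A call has 1 to 10 rows; each row shifts and turns the commanded pose from where the row before left it, along the tool's axes as they then stand; what a row does not reach is not made up. A row lasts 1/8 s, in which the tool goes at most 62.5 mm and 10.7 degrees, less where a joint would pass 70% of its speed; a pose out of reach is approached as far as the arm can. A call with a gripper value outside its range is refused whole. "jaw" is the finger opening in m, from 0 to 0.0918, set as the call begins (left out, the last holds). The fingers move at their own pace and stop on an object; "newtons" is the grip in N (left out, the last holds). Time passes only in rows, so rows that do not move let the fingers close. It gives the time, the measured TCP pose, the force, the opening and the grip force at its end, in the units of the state.
- arm.observe(): the state, without advancing time (a new reading comes with each control period).
- arm.get_image(name): name is "side" or "top"; returns a dict with "pixels" (384x512x3 uint8, red, green, blue), "z_map" (384x512 float32, m along the optical axis (not along the pixel's ray), 0 where there is no reading), "fx", "fy", "cx", "cy" (pixels), "xyz" and "rotation" of the camera in the world. Camera axes: x right, y down, z forward; pixel columns grow to the right and rows downward; lengths in m; the calibration is good to about 2 mm. A picture is of the moment at which its call begins.
- arm.sign_off(): hands the job in; it is judged then, once.
The state is a dict: "clock": time; "joints": joint angles; "dq": joint speeds; "joint_efforts": joint torques, N m; "position": TCP position; "ee_rot": TCP orientation; "force": force on the tool from outside, world axes, zero at the start; "ft_torque": the same for the moment, N m; "width": opening from 0.0 (shut) to 1.0 (fully open); "gripper_force": force on a finger pad.
Only numpy, scipy, OpenCV 4.12 (cv2) and the standard library are available. Lean on these libraries where they do the work, as an engineer would, in place of code of your own. Each camera call takes 0.05 s, during which the arm holds its last target. There are 200 camera calls.

## Working session

There is one attempt and no reset: what is moved stays moved. The work goes in short steps, Python scripts to look and compute and a tool call to move; the robot and the scene stay as the last step left them, time stands still between calls to the robot, and variables do not carry over. Pictures are saved under pics/ and viewed, at most 14 in all, crops included, and the job is handed in when it is done.

Besides the shell and the picture viewer there is one more tool, called after "Request:" as name([rows], argument=value, ...), one row to a line, values as JSON. arm_command: Moves the arm, as the interface text tells. Its arguments: {"type":"object","properties":{"targets":{"type":"array","items":{"type":"array","items":{"type":"array","items":{"type":"number"}}}},"jaw":{"type":"number"},"newtons":{"type":"number"}},"required":["targets"]}

```bash
mkdir -p pics
cat > h.py <<'E'
import numpy as np, cv2
from cell import arm
def snap(name,fn=None):
    d=arm.get_image(name)
    if fn: cv2.imwrite('pics/'+fn,cv2.cvtColor(d['pixels'],cv2.COLOR_RGB2BGR))
    return d
def cloud(d):
    z=d['z_map'];v,u=np.mgrid[:z.shape[0],:z.shape[1]]
    p=np.stack([(u-d['cx'])/d['fx']*z,(v-d['cy'])/d['fy']*z,z],-1)
    R=np.array(d['rotation']); 
    if R.shape!=(3,3): R=cv2.Rodrigues(R)[0]
    return p@R.T+np.array(d['xyz'])
E
python3 - <<'E'
from h import *
print(arm.observe())
for n in('top','side'):
    d=snap(n,n+'0.png'); print({k:np.round(v,4).tolist() for k,v in d.items() if k not in('pixels','z_map')})
    np.savez(n+'0.npz',xyz=cloud(d),pix=d['pixels'],z=d['z_map'])
E
```

```text
{'clock': 0.0, 'joints': array([ 1.13039667,  0.43522961,  0.02499859,  1.57411249, -0.01160035,
        1.13399106, -0.0751066 ]), 'dq': array([-0.00011796,  0.00076441,  0.00024403, -0.00053271,  0.00152627,
        0.00170761,  0.00159148]), 'joint_efforts': array([ 5.94960420e-04, -6.67853665e+01,  9.85289030e-01, -3.14464402e+01,
       -6.06085430e-02,  4.28909634e-02,  1.81979822e-04]), 'position': array([ 0.20690472, -0.58924161,  0.24493518]), 'ee_rot': array([-3.09539778e+00, -5.27681800e-01,  6.59235196e-04]), 'force': array([ 0.12395963, -0.44139521, -0.01902019]), 'ft_torque': array([-0.04577181,  0.00172465,  0.01926526]), 'gripper_force': 0.0, 'width': 0.9980062145551825}
{'fx': 356.9732, 'fy': 356.9732, 'cx': 253.907, 'cy': 195.255, 'xyz': [0.311, 0.01, 0.8531], 'rotation': [-2.1585, 2.1316, -0.1709]}
{'fx': 485.8248, 'fy': 485.8248, 'cx': 254.1569, 'cy': 198.6397, 'xyz': [0.0191, 0.7081, 0.7058], 'rotation': [-0.7141, 2.556, -1.236]}
```

View pics/top0.png

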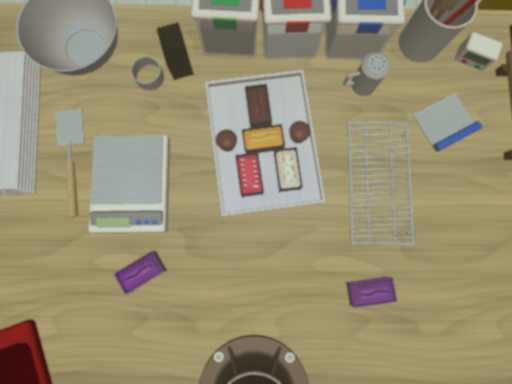

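View pics/side0.png

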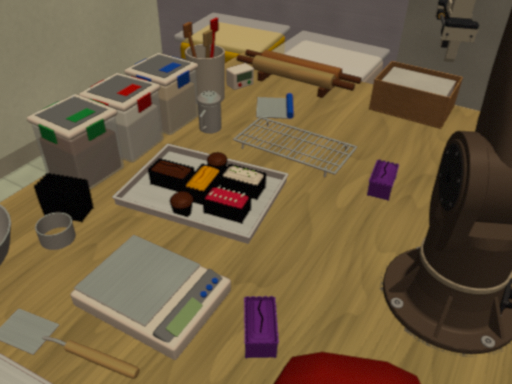

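The top view shows: choc (258,104), golden (263,139), pink (249,174), iced (288,169), muffins (227,140) and (300,132), grid (381,183), and platter (130,170). The purple look-alikes at (140,272) and (372,292) are on the bench, not the tray, so they aren't the chocolate loaf. The side view agrees.

```bash
cat >> h.py <<'E'
SEED={'choc':(258,104),'golden':(263,139),'pink':(249,174),'iced':(288,169),'muf_a':(227,140),'muf_b':(300,132)}
def blob(P,lo,hi,u0,u1,v0,v1):
    m=((P[...,2]>lo)&(P[...,2]<hi)); M=np.zeros(m.shape,np.uint8); M[v0:v1,u0:u1]=m[v0:v1,u0:u1]; return M
def rect(Q):
    (c,s,a)=cv2.minAreaRect((Q[:,:2]*1000).astype(np.float32)); 
    if s[0]<s[1]: s=s[::-1];a+=90
    a=(a+90)%180-90
    return np.round([c[0]/1000,c[1]/1000,s[0],s[1],a],4)
E
python3 - <<'E'
from h import *
f=np.load('top0.npz');P=f['xyz'];pix=f['pix']
M=blob(P,.03,.075,212,320,75,212)
n,l,st,ce=cv2.connectedComponentsWithStats(M,connectivity=4)
for k,(u,v) in SEED.items():
    i=l[v,u];Q=P[l==i]; print(k,i,len(Q),rect(Q),'zmax',Q[:,2].max().round(4),np.percentile(Q[:,2],50).round(4),'colour',pix[v-2:v+3,u-2:u+3].mean((0,1)))
# tray
M=blob(P,.01,.029,195,335,60,222);print('tray',rect(P[M>0]))
M=blob(P,.015,.035,340,420,115,250);print('grid',rect(P[M>0]),np.median(P[M>0][:,2]),M.sum())
M=blob(P,.047,.06,85,175,125,240);print('platter',rect(P[M>0]),np.median(P[M>0][:,2]))
c=cv2.resize(pix[60:225,200:330,::-1],(520,660)[::1]);cv2.imwrite('pics/crop.png',cv2.resize(pix[60:225,200:330,::-1],None,fx=3.6,fy=3.6,interpolation=cv2.INTER_CUBIC))
cv2.imwrite('pics/crop2.png',cv2.resize(pix[115:250,85:175,::-1],None,fx=4,fy=4,interpolation=cv2.INTER_CUBIC))
np.set_printoptions(suppress=True,precision=4)
for uv in [(130,170),(92,140),(167,140),(130,200),(130,135),(92,200),(167,200),(127,220)]: print(uv,P[uv[1],uv[0]])
E
```

```text
choc 1 933 [ 6.55800e-01 -4.00000e-04  9.84649e+01  5.49112e+01  8.15940e+00] zmax 0.0591 0.0481 colour [94.   73.24 62.4 ]
golden 3 2928 [ 5.228000e-01 -2.210000e-02  1.580421e+02  1.462070e+02  8.438800e+00] zmax 0.0587 0.0484 colour [195.64 162.96  85.56]
pink 3 2928 [ 5.228000e-01 -2.210000e-02  1.580421e+02  1.462070e+02  8.438800e+00] zmax 0.0587 0.0484 colour [197.56  86.8   98.96]
iced 3 2928 [ 5.228000e-01 -2.210000e-02  1.580421e+02  1.462070e+02  8.438800e+00] zmax 0.0587 0.0484 colour [199.48 206.96 190.6 ]
muf_a 4 369 [  0.5678   0.0737  49.8166  49.3114 -21.6669] zmax 0.0538 0.0478 colour [120.8   89.28  72.68]
muf_b 2 365 [ 0.5913 -0.0994 48.6334 47.6478  1.9725] zmax 0.054 0.0474 colour [123.16  92.36  75.24]
tray [ 5.743000e-01 -1.460000e-02  3.383274e+02  2.469586e+02  8.547800e+00]
grid [ 4.766000e-01 -2.917000e-01  2.962253e+02  1.472632e+02 -2.811000e-01] 0.0238982443363559 2555
platter [  0.4683   0.2969 205.3736 162.3955   0.6864] 0.05174215622748035
(130, 170) [0.4885 0.2891 0.0542]
(92, 140) [ 0.575   0.4066 -0.0002]
(167, 140) [0.5664 0.2128 0.0358]
(130, 200) [0.4197 0.2854 0.0521]
(130, 135) [0.5783 0.302  0.033 ]
(92, 200) [0.4186 0.371  0.0519]
(167, 200) [0.4252 0.2097 0.0194]
(127, 220) [0.3749 0.2914 0.0456]
```

View pics/crop.png

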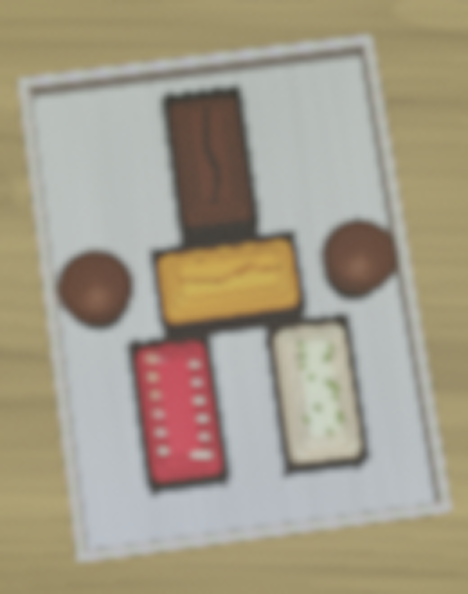

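View pics/crop2.png

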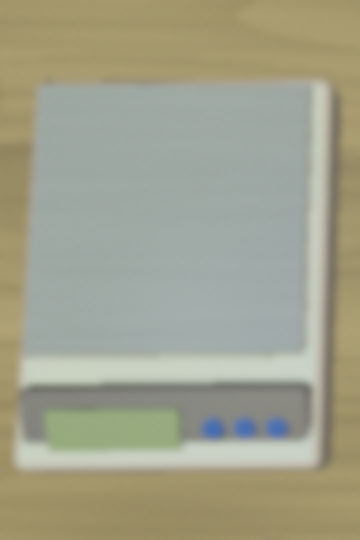

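The crop confirms the brown loaf on the tray (210,160) is choc. Golden lies across at (228,280), pink is at (180,415) and iced at (320,395). The second crop shows the platter corners. Next: per-loaf centres and the first move.

```bash
cat >> h.py <<'E'
def cast(d_top,uv,z):
    R=cv2.Rodrigues(np.array([-2.1585,2.1316,-.1709]))[0]; o=np.array([.311,.01,.8531])
    r=R@np.array([(uv[0]-253.907)/356.9732,(uv[1]-195.255)/356.9732,1]); return o+r*(z-o[2])/r[2]
def yaw(o): 
    R=cv2.Rodrigues(np.array(o['ee_rot']))[0]; return R,np.degrees(np.arctan2(R[1,0],R[0,0]))
def go(x=None,y=None,z=None,phi=None):
    o=arm.observe(); R,p=yaw(o); P=o['position']
    print('at',P.round(4),'phi',round(p,2),'tilt',np.degrees(np.arccos(-R[2,2])).round(2),'clock',round(o['clock'],2))
    if x is None: return
    q=np.radians(p if phi is None else phi)
    T=np.array([[np.cos(q),np.sin(q),0],[np.sin(q),-np.cos(q),0],[0,0,-1]])
    if phi is not None:
        print('turn',cv2.Rodrigues(R.T@T)[0].ravel().round(4))
    print('shift after turn',(T.T@(np.array([x,y,z])-P)).round(4),' before',(R.T@(np.array([x,y,z])-P)).round(4))
E
python3 - <<'E'
from h import *
f=np.load('top0.npz');P=f['xyz'];pix=f['pix']
hsv=cv2.cvtColor(pix,cv2.COLOR_RGB2HSV);H,S,V=[hsv[...,i].astype(int) for i in range(3)]
hi=P[...,2]>.035
box=blob(P,.035,.075,212,320,75,212)>0
masks={'golden':(H>13)&(H<32)&(S>90),'pink':((H>165)|(H<5))&(S>90)&(V>120),'iced':(S<70)&(V>130)}
for k,m in masks.items():
    M=(m&box).astype(np.uint8)
    n,l,st,ce=cv2.connectedComponentsWithStats(M); i=1+st[1:,4].argmax(); Q=P[l==i]
    uv=ce[i]; print(k,rect(Q),'px',ce[i].round(1),'mean',Q.mean(0).round(4))
# black-rim based separation: rotate by tray angle
a=np.radians(8.4);Q=P[box]; s=Q[:,0]*np.cos(a)+Q[:,1]*np.sin(a); t=-Q[:,0]*np.sin(a)+Q[:,1]*np.cos(a)
def w(st): s,t=st; return np.round([s*np.cos(a)-t*np.sin(a),s*np.sin(a)+t*np.cos(a)],4)
h,e=np.histogram(s,np.arange(.40,.74,.003)); print([(round(x,3),int(c)) for x,c in zip(e,h) if c<25 or True][::1])
np.savez('st.npz',s=s,t=t)
for uv in [(94.5,136.2),(162.5,137),(161.2,203.5),(90,203.5)]: print(cast(0,uv,.052).round(4))
c=[cast(0,uv,.052) for uv in [(94.5,136.2),(162.5,137),(161.2,203.5),(90,203.5)]]; print('platter c',np.mean(c,0).round(4))
E
```

```text
golden [ 5.72600e-01 -1.43000e-02  8.99544e+01  5.27257e+01 -8.11682e+01] px [262.9 137.8] mean [ 0.5708 -0.0139  0.0493]
pink [4.86100e-01 1.70000e-02 9.17360e+01 4.70284e+01 8.82720e+00] px [248.9 173.8] mean [0.4843 0.0176 0.0498]
iced [ 4.99500e-01 -7.25000e-02  9.16781e+01  4.81745e+01  8.26360e+00] px [287.6 168.9] mean [ 0.4972 -0.0715  0.0496]
[(np.float64(0.4), 0), (np.float64(0.403), 0), (np.float64(0.406), 0), (np.float64(0.409), 0), (np.float64(0.412), 0), (np.float64(0.415), 0), (np.float64(0.418), 0), (np.float64(0.421), 0), (np.float64(0.424), 0), (np.float64(0.427), 0), (np.float64(0.43), 0), (np.float64(0.433), 33), (np.float64(0.436), 55), (np.float64(0.439), 62), (np.float64(0.442), 66), (np.float64(0.445), 67), (np.float64(0.448), 67), (np.float64(0.451), 63), (np.float64(0.454), 59), (np.float64(0.457), 61), (np.float64(0.46), 60), (np.float64(0.463), 58), (np.float64(0.466), 57), (np.float64(0.469), 64), (np.float64(0.472), 62), (np.float64(0.475), 59), (np.float64(0.478), 57), (np.float64(0.481), 64), (np.float64(0.484), 57), (np.float64(0.487), 58), (np.float6
[... 1471 characters left out ...]
oat64(0.667), 31), (np.float64(0.67), 26), (np.float64(0.673), 28), (np.float64(0.676), 24), (np.float64(0.679), 21), (np.float64(0.682), 21), (np.float64(0.685), 19), (np.float64(0.688), 14), (np.float64(0.691), 26), (np.float64(0.694), 44), (np.float64(0.697), 2), (np.float64(0.7), 0), (np.float64(0.703), 0), (np.float64(0.706), 0), (np.float64(0.709), 0), (np.float64(0.712), 0), (np.float64(0.715), 0), (np.float64(0.718), 0), (np.float64(0.721), 0), (np.float64(0.724), 0), (np.float64(0.727), 0), (np.float64(0.73), 0), (np.float64(0.733), 0), (np.float64(0.736), 0)]
[0.568  0.3772 0.052 ]
[0.5684 0.2196 0.052 ]
[0.4126 0.2146 0.052 ]
[0.4105 0.3748 0.052 ]
platter c [0.4899 0.2966 0.052 ]
```

Run:
```python
from h import *
go(.6555,-.0005,.14,8.4)
```

```text
at [ 0.207  -0.5893  0.245 ] phi 19.35 tilt 0.08 clock 0.1
turn [-0.0014  0.0002  0.1911]
shift after turn [ 0.5297 -0.5169  0.105 ]  before [ 0.6183 -0.4067  0.1055]
```

Request:
arm_command([
  [[0, 0, 0, 0, 0, 0.0955], [0, 0, 0, 0, 0, 0.0955], [0.035, -0.034, 0, 0, 0, 0], [0.035, -0.034, 0, 0, 0, 0], [0.035, -0.034, 0, 0, 0, 0], [0.035, -0.034, 0, 0, 0, 0], [0.035, -0.034, 0, 0, 0, 0], [0.035, -0.034, 0, 0, 0, 0], [0.035, -0.034, 0, 0, 0, 0], [0.035, -0.034, 0, 0, 0, 0]],
], jaw=0.068, newtons=25)

```text
clock: 1.35
position: [0.4449, -0.2783, 0.2455]
ee_rot: [-3.133, -0.23, 0.001]
force: [0.4, -0.9, -0.4]
width: 0.741
gripper_force: 0.0
```

Request:
arm_command([
  [[0.035, -0.034, 0, 0, 0, 0], [0.035, -0.034, 0, 0, 0, 0], [0.035, -0.034, 0, 0, 0, 0], [0.035, -0.034, 0, 0, 0, 0], [0.035, -0.034, 0, 0, 0, 0], [0.035, -0.034, 0, 0, 0, 0], [0.035, -0.034, 0, 0, 0, 0], [0, 0, 0.05, 0, 0, 0], [0, 0, 0.05, 0, 0, 0], [0, 0, 0, 0, 0, 0]],
])

```text
clock: 2.6
position: [0.6488, -0.0087, 0.1416]
ee_rot: [-3.133, -0.231, 0.014]
force: [0.5, 0.1, 0.5]
width: 0.738
gripper_force: 0.0
```

Run:
```python
from h import *
snap('side','side1.png')
d=arm.get_image('side');cv2.imwrite('pics/s1.png',cv2.resize(d['pixels'][40:260,80:380,::-1],None,fx=2.5,fy=2.5))
go(.6555,-.0005,.04,8.4);print(arm.observe()['width']*.0918)
```

```text
at [ 0.6523 -0.0085  0.1467] phi 8.39 tilt 0.01 clock 2.7
turn [-0.     -0.0002 -0.0001]
shift after turn [ 0.0044 -0.0074  0.1067]  before [ 0.0043 -0.0074  0.1067]
0.0680310488985063
```

View pics/s1.png

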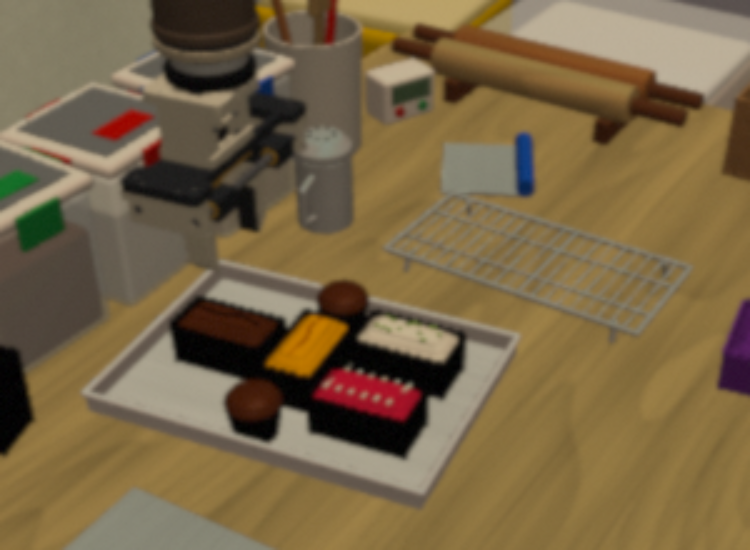

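The side crop shows the gripper (220,200) above choc (230,325), clear of the canisters, with all the loaves in place. I'm correcting, then descending and gripping.

Request:
arm_command([
  [[0.0045, -0.0075, 0, 0, 0, 0], [0, 0, 0.02, 0, 0, 0], [0, 0, 0.03, 0, 0, 0], [0, 0, 0.03, 0, 0, 0], [0, 0, 0.02, 0, 0, 0], [0, 0, 0.0065, 0, 0, 0], [0, 0, 0, 0, 0, 0], [0, 0, 0, 0, 0, 0]],
])

```text
clock: 3.7
position: [0.6561, -0.0003, 0.0405]
ee_rot: [3.133, 0.23, 0.003]
force: [0.1, -0.4, -0.4]
width: 0.74
gripper_force: 0.0
```

Request:
arm_command([
  [[0, 0, 0, 0, 0, 0], [0, 0, 0, 0, 0, 0], [0, 0, 0, 0, 0, 0], [0, 0, 0, 0, 0, 0], [0, 0, 0, 0, 0, 0]],
], jaw=0.045, newtons=25)

```text
clock: 4.32
position: [0.6558, -0.0009, 0.0399]
ee_rot: [3.133, 0.23, 0.002]
force: [-0.7, -2.2, 5.9]
width: 0.584
gripper_force: 25.0
```

Request:
arm_command([
  [[0, 0, -0.02, 0, 0, 0], [0, 0, -0.04, 0, 0, 0], [0, 0, -0.05, 0, 0, 0], [0, 0, -0.04, 0, 0, 0], [-0.021, 0.046, 0, 0, 0, 0], [-0.021, 0.046, 0, 0, 0, 0], [-0.021, 0.046, 0, 0, 0, 0], [-0.021, 0.046, 0, 0, 0, 0], [-0.021, 0.046, 0, 0, 0, 0], [-0.021, 0.046, 0, 0, 0, 0]],
])

```text
clock: 5.58
position: [0.5703, -0.2927, 0.1902]
ee_rot: [-3.133, -0.231, -0.001]
force: [0.1, -0.5, -2.8]
width: 0.585
gripper_force: 25.0
```

Request:
arm_command([
  [[0, 0, 0, 0, 0, -0.178], [0, 0, 0, 0, 0, -0.178], [0, 0, 0, 0, 0, -0.178], [0, 0, 0, 0, 0, -0.178], [0, 0, 0, 0, 0, -0.178], [0, 0, 0, 0, 0, -0.178], [0, 0, 0, 0, 0, -0.178], [0, 0, 0, 0, 0, -0.178], [0, 0, 0, 0, 0, 0], [0, 0, 0, 0, 0, 0]],
])

```text
clock: 6.82
position: [0.5709, -0.2917, 0.1896]
ee_rot: [2.226, 2.217, 0.0]
force: [1.1, 0.6, -2.3]
width: 0.584
gripper_force: 25.0
```

Run:
```python
from h import *
d=arm.get_image('side');cv2.imwrite('pics/s2.png',cv2.resize(d['pixels'][40:260,80:380,::-1],None,fx=2,fy=2))
go(.572,-.292,.0635,90);o=arm.observe();print(o['width'],o['gripper_force'])
```

```text
at [ 0.5709 -0.2917  0.1896] phi 89.81 tilt 0.01 clock 6.88
turn [ 0.0001  0.0002 -0.0033]
shift after turn [-0.0003  0.0011  0.1261]  before [-0.0003  0.0011  0.1261]
0.5895542011314301 24.99880850315094
```

View pics/s2.png

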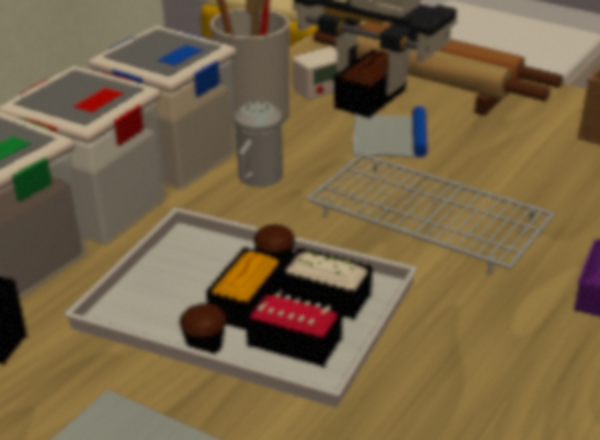

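Choc is held level over the grid's far end (370,80), and the other loaves are undisturbed. Lowering.

Request:
arm_command([
  [[0, 0.001, 0.02, 0, 0, -0.003], [0, 0, 0.03, 0, 0, 0], [0, 0, 0.03, 0, 0, 0], [0, 0, 0.025, 0, 0, 0], [0, 0, 0.012, 0, 0, 0], [0, 0, 0.005, 0, 0, 0], [0, 0, 0.004, 0, 0, 0], [0, 0, 0, 0, 0, 0], [0, 0, 0, 0, 0, 0]],
])

```text
clock: 8.0
position: [0.5723, -0.292, 0.0639]
ee_rot: [2.218, 2.224, 0.001]
force: [0.2, 0.8, -2.3]
width: 0.588
gripper_force: 25.0
```

Run:
```python
from h import *
go(); print(arm.observe()['force'])
```

```text
at [ 0.5723 -0.292   0.0639] phi 90.16 tilt 0.07 clock 8.0
[ 0.15935392  0.82263284 -2.25761092]
```

Request:
arm_command([
  [[0, 0, 0.002, 0, 0, 0], [0, 0, 0, 0, 0, 0]],
])

```text
clock: 8.25
position: [0.5723, -0.292, 0.0619]
ee_rot: [2.218, 2.224, 0.0]
force: [-0.2, -0.2, 3.3]
width: 0.581
gripper_force: 25.0
```

Request:
arm_command([
  [[0, 0, 0, 0, 0, 0], [0, 0, 0, 0, 0, 0], [0, 0, 0, 0, 0, 0], [0, 0, -0.02, 0, 0, 0], [0, 0, -0.05, 0, 0, 0], [0, 0, -0.05, 0, 0, 0], [0, 0, 0, 0, 0, 0.178], [0, 0, 0, 0, 0, 0.178], [0, 0, 0, 0, 0, 0.178], [0, 0, 0, 0, 0, 0.178]],
], jaw=0.068)

```text
clock: 9.5
position: [0.5723, -0.2916, 0.1829]
ee_rot: [2.857, 1.304, 0.002]
force: [0.6, 0.1, -0.4]
width: 0.739
gripper_force: 0.0
```

Request:
arm_command([
  [[0, 0, 0, 0, 0, 0.178], [0, 0, 0, 0, 0, 0.178], [0, 0, 0, 0, 0, 0.178], [0, 0, 0, 0, 0, 0.178], [-0.008, -0.0456, 0, 0, 0, 0], [-0.008, -0.0456, 0, 0, 0, 0], [-0.008, -0.0456, 0, 0, 0, 0], [-0.008, -0.0456, 0, 0, 0, 0], [-0.008, -0.0456, 0.02, 0, 0, 0], [0, 0, 0.02, 0, 0, 0]],
])

```text
clock: 10.75
position: [0.4982, -0.068, 0.1426]
ee_rot: [-3.131, -0.244, -0.004]
force: [0.6, 0.0, 0.7]
width: 0.742
gripper_force: 0.0
```

```bash
cat >> h.py <<'E'
def grid_locs(d):
    P=cloud(d);hsv=cv2.cvtColor(d['pixels'],cv2.COLOR_RGB2HSV)
    M=blob(P,.058,.09,330,430,100,260)
    n,l,st,ce=cv2.connectedComponentsWithStats(M)
    for i in range(1,n):
        if st[i,4]>150: print('loaf',rect(P[l==i]),d['pixels'][int(ce[i][1]),int(ce[i][0])])
E
python3 - <<'E'
from h import *
d=snap('top'); grid_locs(d)
go(.4995,-.0725,.04,8.4);print(arm.observe()['width'])
E
```

```text
at [ 0.4973 -0.07    0.1401] phi 8.8 tilt 0.08 clock 10.8
turn [-0.001   0.0009  0.007 ]
shift after turn [0.0018 0.0028 0.1001]  before [0.0019 0.0029 0.1001]
0.7366483006574938
```

Request:
arm_command([
  [[0.002, 0.0025, 0, 0, 0, 0.007], [0, 0, 0.025, 0, 0, 0], [0, 0, 0.03, 0, 0, 0], [0, 0, 0.025, 0, 0, 0], [0, 0, 0.015, 0, 0, 0], [0, 0, 0.005, 0, 0, 0], [0, 0, 0, 0, 0, 0], [0, 0, 0, 0, 0, 0]],
])

```text
clock: 11.8
position: [0.5014, -0.0746, 0.042]
ee_rot: [3.133, 0.224, 0.002]
force: [0.3, 0.4, 0.1]
width: 0.741
gripper_force: 0.0
```

Request:
arm_command([
  [[0, 0, 0, 0, 0, 0], [0, 0, 0, 0, 0, 0], [0, 0, 0, 0, 0, 0], [0, 0, 0, 0, 0, 0], [0, 0, 0, 0, 0, 0]],
], jaw=0.045, newtons=25)

```text
clock: 12.42
position: [0.501, -0.0745, 0.0416]
ee_rot: [3.133, 0.224, 0.001]
force: [-2.0, 1.1, 5.8]
width: 0.585
gripper_force: 25.0
```

Run:
```python
from h import *
go(.477,-.292,.04,8.4);print(arm.observe()['width'])
```

```text
at [ 0.501  -0.0745  0.0416] phi 8.18 tilt 0.03 clock 12.43
turn [ 0.0002 -0.0005 -0.0038]
shift after turn [-0.0555  0.2117  0.0016]  before [-0.0547  0.2119  0.0016]
0.5846355014074316
```

Request:
arm_command([
  [[0, 0, -0.02, 0, 0, 0], [0, 0, -0.04, 0, 0, 0], [0, 0, -0.05, 0, 0, 0], [0, 0, -0.04, 0, 0, 0], [-0.011, 0.0424, 0, 0, 0, 0], [-0.011, 0.0424, 0, 0, 0, 0], [-0.011, 0.0424, 0, 0, 0, 0], [-0.011, 0.0424, 0, 0, 0, 0], [-0.011, 0.0424, 0, 0, 0, 0], [0, 0, 0, 0, 0, -0.178]],
])

```text
clock: 13.68
position: [0.4746, -0.2965, 0.1905]
ee_rot: [3.101, 0.497, -0.003]
force: [-0.9, 1.0, -2.3]
width: 0.585
gripper_force: 25.0
```

Request:
arm_command([
  [[0, 0, 0, 0, 0, -0.178], [0, 0, 0, 0, 0, -0.178], [0, 0, 0, 0, 0, -0.178], [0, 0, 0, 0, 0, -0.178], [0, 0, 0, 0, 0, -0.178], [0, 0, 0, 0, 0, -0.178], [0, 0, 0, 0, 0, -0.178], [0, 0, 0, 0, 0, 0], [0, 0, 0, 0, 0, 0]],
])

```text
clock: 14.8
position: [0.4762, -0.2922, 0.191]
ee_rot: [-2.23, -2.212, 0.0]
force: [-0.2, -0.1, -2.6]
width: 0.589
gripper_force: 25.0
```

Run:
```python
from h import *
go(.477,-.292,.0646,90);o=arm.observe();print(o['width'],o['gripper_force'])
```

```text
at [ 0.4762 -0.2922  0.191 ] phi 89.53 tilt 0.03 clock 14.8
turn [-0.0005 -0.0003 -0.0083]
shift after turn [0.0002 0.0008 0.1264]  before [1.000e-04 9.000e-04 1.264e-01]
0.5885778489704032 24.995669424533844
```

Request:
arm_command([
  [[0, 0.001, 0.02, 0, 0, -0.008], [0, 0, 0.03, 0, 0, 0], [0, 0, 0.03, 0, 0, 0], [0, 0, 0.025, 0, 0, 0], [0, 0, 0.012, 0, 0, 0], [0, 0, 0.005, 0, 0, 0], [0, 0, 0.004, 0, 0, 0], [0, 0, 0, 0, 0, 0], [0, 0, 0, 0, 0, 0]],
])

```text
clock: 15.92
position: [0.4778, -0.2924, 0.0658]
ee_rot: [2.217, 2.225, 0.0]
force: [0.5, 0.1, -2.4]
width: 0.588
gripper_force: 25.0
```

Request:
arm_command([
  [[0, 0, 0.001, 0, 0, 0], [0, 0, 0, 0, 0, 0]],
])

```text
clock: 16.18
position: [0.4775, -0.2922, 0.0643]
ee_rot: [2.217, 2.226, -0.0]
force: [0.2, 0.5, -2.4]
width: 0.589
gripper_force: 25.0
```

Request:
arm_command([
  [[0, 0, 0.001, 0, 0, 0], [0, 0, 0, 0, 0, 0]],
])

```text
clock: 16.42
position: [0.4776, -0.2922, 0.0636]
ee_rot: [2.217, 2.226, -0.0]
force: [-2.3, 0.5, 4.6]
width: 0.585
gripper_force: 25.0
```

Request:
arm_command([
  [[0, 0, 0, 0, 0, 0], [0, 0, 0, 0, 0, 0], [0, 0, 0, 0, 0, 0], [0, 0, -0.02, 0, 0, 0], [0, 0, -0.05, 0, 0, 0], [0, 0, -0.05, 0, 0, 0], [0, 0, 0, 0, 0, 0.178], [0, 0, 0, 0, 0, 0.178], [0, 0, 0, 0, 0, 0.178], [0, 0, 0, 0, 0, 0.178]],
], jaw=0.068)

```text
clock: 17.68
position: [0.4774, -0.2921, 0.1832]
ee_rot: [2.858, 1.305, -0.0]
force: [0.5, 0.6, -0.8]
width: 0.743
gripper_force: 0.0
```

Request:
arm_command([
  [[0, 0, 0, 0, 0, 0.178], [0, 0, 0, 0, 0, 0.178], [0, 0, 0, 0, 0, 0.178], [0, 0, 0, 0, 0, 0.178], [0.009, -0.0507, 0, 0, 0, 0], [0.009, -0.0507, 0, 0, 0, 0], [0.009, -0.0507, 0, 0, 0, 0], [0.009, -0.0507, 0, 0, 0, 0], [0.009, -0.0507, 0.02, 0, 0, 0], [0.009, -0.0507, 0.02, 0, 0, 0]],
])

```text
clock: 18.92
position: [0.4854, 0.0183, 0.1431]
ee_rot: [-3.133, -0.236, -0.002]
force: [1.8, -0.6, -0.6]
width: 0.74
gripper_force: 0.0
```

Request:
arm_command([
  [[0, 0, 0, 0, 0, 0], [0, 0, 0, 0, 0, 0]],
])

```text
clock: 19.18
position: [0.4852, 0.0164, 0.1432]
ee_rot: [3.132, 0.237, -0.001]
force: [0.4, -0.2, 0.0]
width: 0.741
gripper_force: 0.0
```

Run:
```python
from h import *
d=snap('top','t3.png'); grid_locs(d)
go(.4861,.0170,.04,8.4);print(arm.observe()['width'])
```

```text
loaf [ 0.5696 -0.2878 97.2476 55.2055 89.1608] [105  75  55]
at [0.4854 0.0157 0.1434] phi 8.58 tilt 0.04 clock 19.23
turn [ 0.0006 -0.0001  0.0031]
shift after turn [ 0.0009 -0.0012  0.1034]  before [ 0.0009 -0.0013  0.1034]
0.7414521070197019
```

View pics/t3.png

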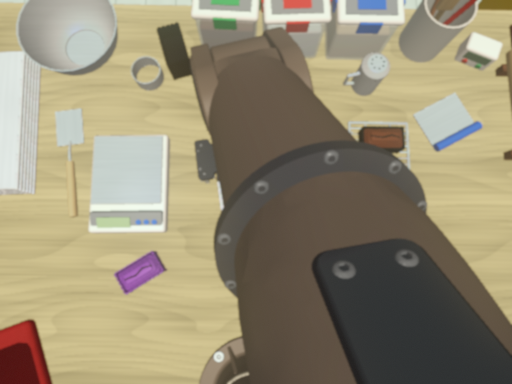

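The top view shows choc upright on the grid at (382,138); the arm hides the tray. Taking the pink loaf.

Request:
arm_command([
  [[0.001, -0.001, 0, 0, 0, 0.003], [0, 0, 0.025, 0, 0, 0], [0, 0, 0.03, 0, 0, 0], [0, 0, 0.025, 0, 0, 0], [0, 0, 0.015, 0, 0, 0], [0, 0, 0.007, 0, 0, 0], [0, 0, 0, 0, 0, 0], [0, 0, 0, 0, 0, 0]],
])

```text
clock: 20.23
position: [0.4866, 0.0179, 0.0419]
ee_rot: [3.133, 0.232, 0.002]
force: [0.0, 0.3, -0.9]
width: 0.74
gripper_force: 0.0
```

Request:
arm_command([
  [[0, 0, 0, 0, 0, 0], [0, 0, 0, 0, 0, 0], [0, 0, 0, 0, 0, 0], [0, 0, 0, 0, 0, 0], [0, 0, 0, 0, 0, 0]],
], jaw=0.045, newtons=25)

```text
clock: 20.85
position: [0.4863, 0.0176, 0.0416]
ee_rot: [3.133, 0.232, 0.001]
force: [-0.8, -2.2, 6.7]
width: 0.585
gripper_force: 25.0
```

Run:
```python
from h import *
go(.382,-.292,.04,8.4);print(arm.observe()['width'])
```

```text
at [0.4863 0.0176 0.0416] phi 8.45 tilt 0.04 clock 20.85
turn [ 0.0004 -0.0007  0.001 ]
shift after turn [-0.1484  0.2911  0.0016]  before [-0.1487  0.2909  0.0017]
0.5847169657281223
```

Request:
arm_command([
  [[0, 0, -0.02, 0, 0, 0], [0, 0, -0.04, 0, 0, 0], [0, 0, -0.05, 0, 0, 0], [0, 0, -0.04, 0, 0, 0], [-0.0248, 0.0485, 0, 0, 0, 0], [-0.0248, 0.0485, 0, 0, 0, 0], [-0.0248, 0.0485, 0, 0, 0, 0], [-0.0248, 0.0485, 0, 0, 0, 0], [-0.0248, 0.0485, 0, 0, 0, 0], [-0.0248, 0.0485, 0, 0, 0, 0]],
])

```text
clock: 22.1
position: [0.3807, -0.2932, 0.1911]
ee_rot: [-3.133, -0.232, 0.0]
force: [0.9, 0.2, -1.5]
width: 0.584
gripper_force: 25.0
```

Request:
arm_command([
  [[0, 0, 0, 0, 0, -0.178], [0, 0, 0, 0, 0, -0.178], [0, 0, 0, 0, 0, -0.178], [0, 0, 0, 0, 0, -0.178], [0, 0, 0, 0, 0, -0.178], [0, 0, 0, 0, 0, -0.178], [0, 0, 0, 0, 0, -0.178], [0, 0, 0, 0, 0, -0.178], [0, 0, 0, 0, 0, 0], [0, 0, 0, 0, 0, 0]],
])

```text
clock: 23.35
position: [0.3815, -0.2918, 0.1911]
ee_rot: [-2.225, -2.218, 0.0]
force: [-0.1, -0.2, -2.3]
width: 0.587
gripper_force: 25.0
```

Run:
```python
from h import *
go(.382,-.292,.0646,90);o=arm.observe();print(o['width'],o['gripper_force'])
```

```text
at [ 0.3815 -0.2918  0.1911] phi 89.82 tilt 0.02 clock 23.35
turn [-0.0003 -0.0002 -0.0032]
shift after turn [-0.0002  0.0005  0.1265]  before [-0.0002  0.0006  0.1265]
0.5865611230660318 24.99950498342514
```

Request:
arm_command([
  [[0, 0.0005, 0.02, 0, 0, -0.003], [0, 0, 0.03, 0, 0, 0], [0, 0, 0.03, 0, 0, 0], [0, 0, 0.025, 0, 0, 0], [0, 0, 0.012, 0, 0, 0], [0, 0, 0.005, 0, 0, 0], [0, 0, 0.004, 0, 0, 0], [0, 0, 0.001, 0, 0, 0], [0, 0, 0.001, 0, 0, 0], [0, 0, 0, 0, 0, 0]],
])

```text
clock: 24.6
position: [0.3824, -0.2922, 0.0637]
ee_rot: [2.217, 2.225, 0.0]
force: [-0.6, 0.1, 1.8]
width: 0.588
gripper_force: 25.0
```

Run:
```python
from h import *
go(.382,-.292,.0634,90);o=arm.observe();print(o['width'],o['force'])
```

```text
at [ 0.3824 -0.2922  0.0637] phi 90.21 tilt 0.05 clock 24.6
turn [0.0007 0.0006 0.0037]
shift after turn [ 0.0002 -0.0004  0.0003]  before [ 0.0002 -0.0004  0.0003]
0.5878794047507379 [-0.63917614  0.07821515  1.76848019]
```

Request:
arm_command([
  [[0, 0, 0, 0, 0, 0], [0, 0, 0, 0, 0, 0], [0, 0, 0, 0, 0, 0], [0, 0, -0.02, 0, 0, 0], [0, 0, -0.05, 0, 0, 0], [0, 0, -0.05, 0, 0, 0], [0, 0, 0, 0, 0, -0.15]],
], jaw=0.068)

```text
clock: 25.48
position: [0.3842, -0.293, 0.1869]
ee_rot: [2.036, 2.383, 0.001]
force: [-0.0, 0.2, -0.6]
width: 0.741
gripper_force: 0.0
```

Request:
arm_command([
  [[0.035, 0.0332, 0, 0, 0, 0], [0.035, 0.0332, 0, 0, 0, 0], [0.035, 0.0332, 0, 0, 0, 0], [0.035, 0.0332, 0, 0, 0, 0], [0.035, 0.0332, 0, 0, 0, 0], [0.035, 0.0332, 0, 0, 0, 0], [0.035, 0.0332, 0, 0, 0, 0], [0, 0, 0, 0, 0, 0], [0, 0, 0, 0, 0, 0]],
])

```text
clock: 26.6
position: [0.5738, -0.0147, 0.1828]
ee_rot: [-2.044, -2.385, 0.002]
force: [-0.4, 0.0, -0.5]
width: 0.742
gripper_force: 0.0
```

Run:
```python
from h import *
d=arm.get_image('side');cv2.imwrite('pics/s4.png',cv2.resize(d['pixels'][40:260,100:400,::-1],None,fx=2.5,fy=2.5))
P=cloud(d);pix=d['pixels'];hsv=cv2.cvtColor(pix,cv2.COLOR_RGB2HSV);H,S,V=[hsv[...,i].astype(int) for i in range(3)]
M=((H>13)&(H<32)&(S>130)&(P[...,2]>.04)&(P[...,2]<.07)&(abs(P[...,0]-.57)<.09)&(abs(P[...,1]+.015)<.09))
print('golden side',M.sum(),P[M].mean(0),rect(P[M]))
go(.574,-.0143,.041,98.6);o=arm.observe();print(o['width'],o['force'])
```

```text
golden side 552 [ 0.56709465 -0.00792137  0.04758904] [ 5.752000e-01 -3.680000e-02  1.430495e+02  5.439740e+01 -8.095420e+01]
at [ 0.5736 -0.0154  0.1829] phi 98.75 tilt 0.08 clock 26.65
turn [-0.0011  0.0007  0.0027]
shift after turn [0.0011 0.0005 0.1419]  before [0.0012 0.0007 0.1419]
0.7397392147071071 [-0.0623773  -0.06850653 -0.64760165]
```

View pics/s4.png

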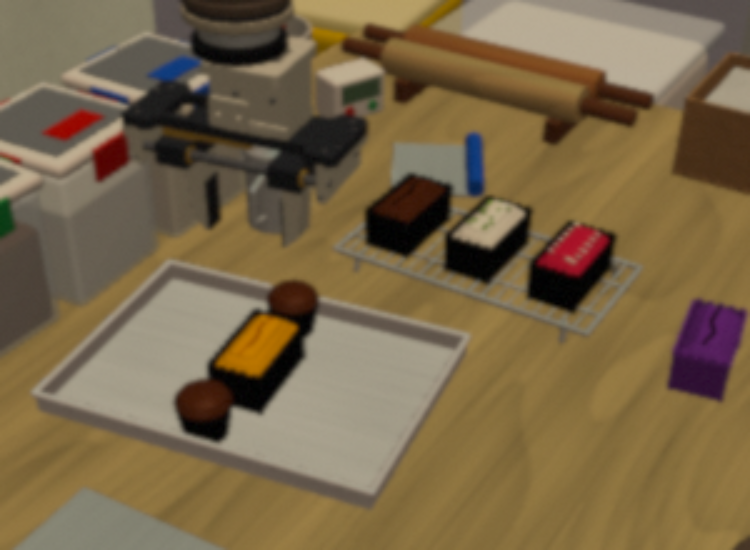

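The crop shows all three loaves upright on the grid at (408,210), (487,235) and (572,262). Golden (258,355) is alone on the tray with the muffins, and the gripper is above it. Gripping golden.

Request:
arm_command([
  [[0.001, 0.0005, 0.03, 0, 0, 0.002], [0, 0, 0.03, 0, 0, 0], [0, 0, 0.035, 0, 0, 0], [0, 0, 0.025, 0, 0, 0], [0, 0, 0.015, 0, 0, 0], [0, 0, 0.006, 0, 0, 0], [0, 0, 0, 0, 0, 0], [0, 0, 0, 0, 0, 0]],
])

```text
clock: 27.65
position: [0.5752, -0.0131, 0.0431]
ee_rot: [2.046, 2.383, 0.001]
force: [-0.2, -1.4, 0.0]
width: 0.74
gripper_force: 0.0
```

Request:
arm_command([
  [[0, 0, 0, 0, 0, 0], [0, 0, 0, 0, 0, 0], [0, 0, 0, 0, 0, 0], [0, 0, 0, 0, 0, 0], [0, 0, 0, 0, 0, 0]],
], jaw=0.045, newtons=25)

```text
clock: 28.28
position: [0.5749, -0.0131, 0.0427]
ee_rot: [2.046, 2.383, 0.001]
force: [-1.5, -0.6, 5.9]
width: 0.587
gripper_force: 25.0
```

Run:
```python
from h import *
go(.492,.2966,.19);print(arm.observe()['width'])
```

```text
at [ 0.5749 -0.0131  0.0427] phi 98.7 tilt 0.04 clock 28.27
shift after turn [ 0.3187 -0.0351 -0.1473]  before [ 0.3186 -0.035  -0.1474]
0.5866557500113365
```

Request:
arm_command([
  [[0, 0, -0.02, 0, 0, 0], [0, 0, -0.04, 0, 0, 0], [0, 0, -0.05, 0, 0, 0], [0, 0, -0.04, 0, 0, 0], [0.04, -0.004, 0, 0, 0, 0], [0.0545, -0.006, 0, 0, 0, 0], [0.0545, -0.006, 0, 0, 0, 0], [0.0545, -0.006, 0, 0, 0, 0], [0.0545, -0.006, 0, 0, 0, 0], [0.0545, -0.006, 0, 0, 0, 0]],
])

```text
clock: 29.52
position: [0.4928, 0.2919, 0.1917]
ee_rot: [-2.047, -2.383, 0.002]
force: [0.7, 0.3, -2.8]
width: 0.585
gripper_force: 25.0
```

Request:
arm_command([
  [[0.006, -0.001, 0, 0, 0, 0], [0, 0, 0, 0, 0, 0], [0, 0, 0, 0, 0, 0]],
])

```text
clock: 29.9
position: [0.4925, 0.2945, 0.1918]
ee_rot: [2.049, 2.381, -0.002]
force: [0.7, 0.7, -1.6]
width: 0.586
gripper_force: 25.0
```

Run:
```python
from h import *
go(.492,.2966,.0935);print(arm.observe()['width'])
```

```text
at [0.4925 0.2945 0.1918] phi 98.57 tilt 0.09 clock 29.9
shift after turn [ 0.0022 -0.0002  0.0983]  before [ 0.0023 -0.0001  0.0983]
0.5862350151765966
```

Request:
arm_command([
  [[0.002, 0, 0.02, 0, 0, 0], [0, 0, 0.03, 0, 0, 0], [0, 0, 0.025, 0, 0, 0], [0, 0, 0.012, 0, 0, 0], [0, 0, 0.006, 0, 0, 0], [0, 0, 0.004, 0, 0, 0], [0, 0, 0.001, 0, 0, 0], [0, 0, 0.001, 0, 0, 0], [0, 0, 0, 0, 0, 0]],
])

```text
clock: 31.02
position: [0.4916, 0.2985, 0.0935]
ee_rot: [2.046, 2.384, 0.001]
force: [-0.0, -0.2, -2.3]
width: 0.587
gripper_force: 25.0
```

Run:
```python
from h import *
go(.492,.2966,.0917);print(arm.observe()['force'])
```

```text
at [0.4916 0.2985 0.0935] phi 98.71 tilt 0.02 clock 31.02
shift after turn [-0.002   0.0001  0.0018]  before [-0.002   0.0001  0.0018]
[-0.01512949 -0.19001154 -2.25673799]
```

Request:
arm_command([
  [[-0.001, 0, 0.001, 0, 0, 0], [0, 0, 0.001, 0, 0, 0], [0, 0, 0, 0, 0, 0]],
])

```text
clock: 31.4
position: [0.4917, 0.2973, 0.0917]
ee_rot: [2.046, 2.383, 0.0]
force: [-1.8, -2.2, 5.3]
width: 0.588
gripper_force: 25.0
```

Request:
arm_command([
  [[0, 0, 0, 0, 0, 0], [0, 0, 0, 0, 0, 0], [0, 0, 0, 0, 0, 0], [0, 0, -0.02, 0, 0, 0], [0, 0, -0.04, 0, 0, 0], [0, 0, -0.04, 0, 0, 0], [0, 0, 0, 0, 0, 0.149]],
], jaw=0.068)

```text
clock: 32.28
position: [0.4931, 0.2988, 0.1945]
ee_rot: [2.221, 2.221, 0.009]
force: [0.0, 0.0, -0.9]
width: 0.744
gripper_force: 0.0
```

Request:
arm_command([
  [[-0.04, 0.0055, 0, 0, 0, 0], [-0.06, 0.008, 0, 0, 0, 0], [-0.06, 0.008, 0, 0, 0, 0], [-0.06, 0.008, 0, 0, 0, 0], [-0.06, 0.008, 0, 0, 0, 0], [-0.06, 0.008, 0, 0, 0, 0], [-0.06, 0.008, 0, 0, 0, 0], [-0.06, 0.008, 0, 0, 0, 0], [-0.06, 0.008, 0, 0, 0, 0], [-0.04, 0.0065, 0, 0, 0, 0]],
])

```text
clock: 33.52
position: [0.5688, -0.2661, 0.191]
ee_rot: [2.221, 2.221, -0.001]
force: [1.3, 0.9, -0.6]
width: 0.74
gripper_force: 0.0
```

Request:
arm_command([
  [[-0.03, 0.004, 0, 0, 0, 0], [0, 0, 0, 0, 0, 0], [0, 0, 0, 0, 0, 0]],
])

```text
clock: 33.9
position: [0.5734, -0.2913, 0.191]
ee_rot: [-2.217, -2.225, -0.001]
force: [0.1, -0.1, -0.3]
width: 0.74
gripper_force: 0.0
```

Run:
```python
from h import *
d=snap('top','t5.png');P=cloud(d)
M=blob(P,.085,.125,70,190,110,250)
n,l,st,ce=cv2.connectedComponentsWithStats(M);i=1+st[1:,4].argmax();print('golden',rect(P[l==i]),st[i])
go(.5723,-.292,.062,90.16);print(arm.observe()['force'])
```

```text
golden [  0.4891   0.2968  97.6069  55.3437 -81.3479] [  97  151   48   31 1149]
at [ 0.5736 -0.2908  0.1912] phi 90.26 tilt 0.05 clock 33.95
turn [ 0.     -0.0009  0.0018]
shift after turn [-0.0012 -0.0013  0.1292]  before [-0.0013 -0.0013  0.1292]
[0.00871305 0.2237779  0.04694252]
```

View pics/t5.png

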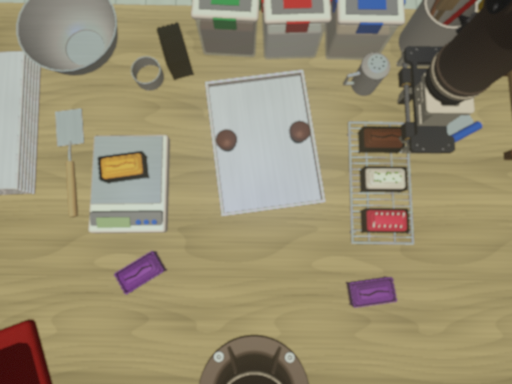

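Golden sits at (122,167), within about 1 mm of the platter centre. The three loaves are on the grid at (382,138), (384,179) and (387,221), and the tray holds only the muffins. I'll put choc back first.

Request:
arm_command([
  [[-0.0012, -0.0013, 0.03, 0, 0, 0.002], [0, 0, 0.035, 0, 0, 0], [0, 0, 0.03, 0, 0, 0], [0, 0, 0.02, 0, 0, 0], [0, 0, 0.01, 0, 0, 0], [0, 0, 0.004, 0, 0, 0], [0, 0, 0, 0, 0, 0]],
])

```text
clock: 34.83
position: [0.5725, -0.2936, 0.0628]
ee_rot: [2.22, 2.222, 0.0]
force: [0.5, -0.0, 0.9]
width: 0.742
gripper_force: 0.0
```

Request:
arm_command([
  [[0, 0, 0, 0, 0, 0], [0, 0, 0, 0, 0, 0], [0, 0, 0, 0, 0, 0], [0, 0, 0, 0, 0, 0], [0, 0, 0, 0, 0, 0]],
], jaw=0.045, newtons=25)

```text
clock: 35.45
position: [0.5724, -0.2937, 0.0629]
ee_rot: [2.22, 2.222, 0.0]
force: [-0.8, 0.2, 6.2]
width: 0.586
gripper_force: 25.0
```

Request:
arm_command([
  [[0, 0, -0.02, 0, 0, 0], [0, 0, -0.04, 0, 0, 0], [0, 0, -0.05, 0, 0, 0], [0, 0, -0.02, 0, 0, 0], [0, 0, 0, 0, 0, 0.178], [0, 0, 0, 0, 0, 0.178], [0, 0, 0, 0, 0, 0.178], [0, 0, 0, 0, 0, 0.178], [0, 0, 0, 0, 0, 0.178], [0, 0, 0, 0, 0, 0.178]],
])

```text
clock: 36.7
position: [0.572, -0.2932, 0.1931]
ee_rot: [-3.044, -0.774, -0.001]
force: [0.6, 0.3, -1.7]
width: 0.592
gripper_force: 25.0
```

Request:
arm_command([
  [[0, 0, 0, 0, 0, 0.178], [0, 0, 0, 0, 0, 0.178], [0, 0, 0, 0, 0, 0], [0, 0, 0, 0, 0, 0]],
])

```text
clock: 37.2
position: [0.5721, -0.2933, 0.1927]
ee_rot: [-3.132, -0.238, -0.0]
force: [-0.4, -0.6, -1.4]
width: 0.585
gripper_force: 25.0
```

Run:
```python
from h import *
go(.6558,-.0009,.0414,8.4);print(arm.observe()['width'])
```

```text
at [ 0.5721 -0.2933  0.1927] phi 8.71 tilt 0.01 clock 37.2
turn [-0.0001 -0.0002  0.0054]
shift after turn [ 0.1255 -0.2771  0.1513]  before [ 0.127  -0.2764  0.1513]
0.5849889396063515
```

Request:
arm_command([
  [[0.0207, -0.0462, 0, 0, 0, 0.005], [0.0207, -0.0462, 0, 0, 0, 0], [0.0207, -0.0462, 0, 0, 0, 0], [0.0207, -0.0462, 0, 0, 0, 0], [0.0207, -0.0462, 0, 0, 0, 0], [0.0207, -0.0462, 0, 0, 0, 0], [0, 0, 0.05, 0, 0, 0], [0, 0, 0.05, 0, 0, 0], [0, 0, 0, 0, 0, 0], [0, 0, 0, 0, 0, 0]],
])

```text
clock: 38.45
position: [0.6565, -0.0016, 0.0941]
ee_rot: [-3.133, -0.225, -0.003]
force: [0.8, -1.5, -1.5]
width: 0.584
gripper_force: 25.0
```

Run:
```python
from h import *
go(.6558-.0017,-.0009-.0003,.0414,8.4);print(arm.observe()['width'])
```

```text
at [ 0.6565 -0.0016  0.0941] phi 8.22 tilt 0.12 clock 38.45
turn [-0.     -0.0021 -0.0032]
shift after turn [-0.0023 -0.0007  0.0527]  before [-0.0024 -0.0007  0.0527]
0.5841954912185743
```

Request:
arm_command([
  [[-0.0023, -0.0007, 0.02, 0, 0, -0.003], [0, 0, 0.018, 0, 0, 0], [0, 0, 0.008, 0, 0, 0], [0, 0, 0.004, 0, 0, 0], [0, 0, 0.001, 0, 0, 0], [0, 0, 0.001, 0, 0, 0], [0, 0, 0, 0, 0, 0]],
])

```text
clock: 39.33
position: [0.6534, -0.001, 0.0409]
ee_rot: [3.133, 0.229, 0.001]
force: [-1.0, 1.3, 3.1]
width: 0.584
gripper_force: 25.0
```

Run:
```python
from h import *
go(.6558-.0017,-.0009-.0003,.0409,8.4);print(arm.observe()['force'])
```

```text
at [ 0.6534 -0.001   0.0409] phi 8.35 tilt 0.05 clock 39.33
turn [ 0.0001 -0.0009 -0.0009]
shift after turn [0.0007 0.0003 0.    ]  before [0.0007 0.0003 0.    ]
[-0.99547033  1.33465822  3.05169367]
```

Request:
arm_command([
  [[0, 0, 0, 0, 0, 0], [0, 0, 0, 0, 0, 0], [0, 0, 0, 0, 0, 0], [0, 0, -0.02, 0, 0, 0], [0, 0, -0.05, 0, 0, 0], [0, 0, -0.05, 0, 0, 0], [0, 0, -0.03, 0, 0, 0]],
], jaw=0.068)

```text
clock: 40.2
position: [0.6541, -0.001, 0.1948]
ee_rot: [-3.133, -0.229, -0.007]
force: [0.0, 0.1, -0.1]
width: 0.743
gripper_force: 0.0
```

Request:
arm_command([
  [[-0.036, 0.0437, 0, 0, 0, 0], [-0.036, 0.0437, 0, 0, 0, 0], [-0.036, 0.0437, 0, 0, 0, 0], [-0.036, 0.0437, 0, 0, 0, 0], [-0.036, 0.0437, 0, 0, 0, 0], [-0.036, 0.0437, 0, 0, 0, 0], [0, 0, 0, 0, 0, -0.1785], [0, 0, 0, 0, 0, -0.1785], [0, 0, 0, 0, 0, -0.1785], [0, 0, 0, 0, 0, -0.1785]],
])

```text
clock: 41.45
position: [0.4775, -0.292, 0.1918]
ee_rot: [2.851, 1.317, 0.001]
force: [0.7, -0.9, 0.3]
width: 0.743
gripper_force: 0.0
```

Request:
arm_command([
  [[0, 0, 0, 0, 0, -0.1785], [0, 0, 0, 0, 0, -0.1785], [0, 0, 0, 0, 0, -0.1785], [0, 0, 0, 0, 0, -0.1785], [0, 0, 0.03, 0, 0, 0], [0, 0, 0, 0, 0, 0], [0, 0, 0, 0, 0, 0]],
])

```text
clock: 42.32
position: [0.4777, -0.2921, 0.1616]
ee_rot: [2.218, 2.223, 0.0]
force: [0.3, -0.5, 0.2]
width: 0.741
gripper_force: 0.0
```

Run:
```python
from h import *
go(.4776,-.2922,.0636,90.2);print(arm.observe()['width'])
```

```text
at [ 0.4777 -0.2921  0.1616] phi 90.15 tilt 0.07 clock 42.33
turn [ 0.0009  0.0008 -0.0009]
shift after turn [-0.0001 -0.0001  0.098 ]  before [-0.     -0.0002  0.098 ]
0.741089914540818
```

Request:
arm_command([
  [[0, 0, 0.02, 0, 0, 0], [0, 0, 0.03, 0, 0, 0], [0, 0, 0.025, 0, 0, 0], [0, 0, 0.015, 0, 0, 0], [0, 0, 0.008, 0, 0, 0], [0, 0, 0, 0, 0, 0], [0, 0, 0, 0, 0, 0]],
])

```text
clock: 43.2
position: [0.4779, -0.2921, 0.0631]
ee_rot: [2.217, 2.224, 0.001]
force: [0.4, 0.3, -0.4]
width: 0.741
gripper_force: 0.0
```

Request:
arm_command([
  [[0, 0, 0, 0, 0, 0], [0, 0, 0, 0, 0, 0], [0, 0, 0, 0, 0, 0], [0, 0, 0, 0, 0, 0], [0, 0, 0, 0, 0, 0]],
], jaw=0.045, newtons=25)

```text
clock: 43.82
position: [0.4775, -0.292, 0.0627]
ee_rot: [2.218, 2.224, 0.0]
force: [-1.6, 0.8, 6.1]
width: 0.586
gripper_force: 25.0
```

Request:
arm_command([
  [[0, 0, -0.02, 0, 0, 0], [0, 0, -0.04, 0, 0, 0], [0, 0, -0.05, 0, 0, 0], [0, 0, -0.02, 0, 0, 0], [0, 0, 0, 0, 0, 0.178], [0, 0, 0, 0, 0, 0.178], [0, 0, 0, 0, 0, 0.178], [0, 0, 0, 0, 0, 0.178], [0, 0, 0, 0, 0, 0.178], [0, 0, 0, 0, 0, 0.178]],
])

```text
clock: 45.08
position: [0.4769, -0.2916, 0.1917]
ee_rot: [-3.043, -0.777, 0.002]
force: [0.5, -0.5, -2.7]
width: 0.587
gripper_force: 25.0
```

Request:
arm_command([
  [[0, 0, 0, 0, 0, 0.178], [0, 0, 0, 0, 0, 0.178], [0, 0, 0, 0, 0, 0], [0, 0, 0, 0, 0, 0]],
])

```text
clock: 45.58
position: [0.4772, -0.2916, 0.192]
ee_rot: [-3.132, -0.242, 0.001]
force: [0.1, 0.3, -2.4]
width: 0.586
gripper_force: 25.0
```

Run:
```python
from h import *
go(.5009,-.0735,.0416,8.2);print(arm.observe()['width'])
```

```text
at [ 0.4772 -0.2916  0.192 ] phi 8.82 tilt 0.03 clock 45.58
turn [-0.0003  0.0005  0.0108]
shift after turn [ 0.0546 -0.2125  0.1504]  before [ 0.057  -0.2119  0.1504]
0.5855639839199991
```

Request:
arm_command([
  [[0, 0, 0, 0, 0, 0.011], [0.0109, -0.0425, 0, 0, 0, 0], [0.0109, -0.0425, 0, 0, 0, 0], [0.0109, -0.0425, 0, 0, 0, 0], [0.0109, -0.0425, 0, 0, 0, 0], [0.0109, -0.0425, 0, 0, 0, 0], [0, 0, 0.05, 0, 0, 0], [0, 0, 0.045, 0, 0, 0], [0, 0, 0, 0, 0, 0], [0, 0, 0, 0, 0, 0]],
])

```text
clock: 46.82
position: [0.5028, -0.0741, 0.0986]
ee_rot: [3.134, 0.218, 0.002]
force: [0.7, -0.4, -2.6]
width: 0.587
gripper_force: 25.0
```

Run:
```python
from h import *
go(.5009,-.0735,.0407,8.2);print(arm.observe()['width'])
```

```text
at [ 0.5028 -0.0741  0.0986] phi 7.95 tilt 0.08 clock 46.83
turn [ 0.0003 -0.0014 -0.0043]
shift after turn [-0.0018 -0.0008  0.0579]  before [-0.0019 -0.0008  0.0579]
0.5872569432239713
```

Request:
arm_command([
  [[-0.0018, -0.0008, 0.02, 0, 0, -0.004], [0, 0, 0.02, 0, 0, 0], [0, 0, 0.01, 0, 0, 0], [0, 0, 0.004, 0, 0, 0], [0, 0, 0.002, 0, 0, 0], [0, 0, 0.001, 0, 0, 0], [0, 0, 0.001, 0, 0, 0], [0, 0, 0, 0, 0, 0]],
])

```text
clock: 47.82
position: [0.5005, -0.0734, 0.0406]
ee_rot: [3.133, 0.224, 0.002]
force: [-4.0, 0.4, 13.0]
width: 0.585
gripper_force: 25.0
```

Run:
```python
from h import *
go(.5009,-.0735,.0407,8.2);print(arm.observe()['force'])
```

```text
at [ 0.5005 -0.0734  0.0406] phi 8.18 tilt 0.07 clock 47.83
turn [ 0.0004 -0.0012 -0.0004]
shift after turn [ 0.0004  0.0002 -0.0001]  before [ 0.0004  0.0002 -0.0001]
[-3.97170512  0.43153433 13.0149635 ]
```

Request:
arm_command([
  [[0, 0, 0, 0, 0, 0], [0, 0, 0, 0, 0, 0], [0, 0, 0, 0, 0, 0], [0, 0, -0.02, 0, 0, 0], [0, 0, -0.05, 0, 0, 0], [0, 0, -0.05, 0, 0, 0], [0, 0, -0.03, 0, 0, 0]],
], jaw=0.068)

```text
clock: 48.7
position: [0.5007, -0.0734, 0.1917]
ee_rot: [3.133, 0.224, 0.004]
force: [0.8, -0.8, -0.4]
width: 0.736
gripper_force: 0.0
```

Request:
arm_command([
  [[-0.0296, 0.04, 0, 0, 0, 0], [-0.0296, 0.04, 0, 0, 0, 0], [-0.0296, 0.04, 0, 0, 0, 0], [-0.0296, 0.04, 0, 0, 0, 0], [-0.0296, 0.04, 0, 0, 0, 0], [0, 0, 0, 0, 0, -0.179], [0, 0, 0, 0, 0, -0.179], [0, 0, 0, 0, 0, -0.179], [0, 0, 0, 0, 0, -0.179], [0, 0, 0, 0, 0, -0.179]],
])

```text
clock: 49.95
position: [0.3819, -0.2923, 0.1891]
ee_rot: [-2.723, -1.566, 0.0]
force: [0.2, -0.4, -1.2]
width: 0.742
gripper_force: 0.0
```

Request:
arm_command([
  [[0, 0, 0, 0, 0, -0.179], [0, 0, 0, 0, 0, -0.179], [0, 0, 0, 0, 0, -0.179], [0, 0, 0.03, 0, 0, 0], [0, 0, 0, 0, 0, 0], [0, 0, 0, 0, 0, 0]],
])

```text
clock: 50.7
position: [0.3821, -0.2924, 0.1598]
ee_rot: [-2.217, -2.226, 0.0]
force: [0.2, -0.2, -0.0]
width: 0.739
gripper_force: 0.0
```

Run:
```python
from h import *
go(.3824,-.2922,.0637,90.2);print(arm.observe()['width'])
```

```text
at [ 0.3821 -0.2924  0.1598] phi 90.21 tilt 0.0 clock 50.7
turn [-0.     -0.      0.0002]
shift after turn [0.0002 0.0003 0.0961]  before [0.0002 0.0003 0.0961]
0.7386652737632367
```

Request:
arm_command([
  [[0, 0, 0.02, 0, 0, 0], [0, 0, 0.03, 0, 0, 0], [0, 0, 0.025, 0, 0, 0], [0, 0, 0.014, 0, 0, 0], [0, 0, 0.007, 0, 0, 0], [0, 0, 0, 0, 0, 0], [0, 0, 0, 0, 0, 0]],
])

```text
clock: 51.58
position: [0.3824, -0.2926, 0.0639]
ee_rot: [2.216, 2.225, 0.0]
force: [0.5, -0.5, 0.5]
width: 0.739
gripper_force: 0.0
```

Request:
arm_command([
  [[0, 0, 0, 0, 0, 0], [0, 0, 0, 0, 0, 0], [0, 0, 0, 0, 0, 0], [0, 0, 0, 0, 0, 0], [0, 0, 0, 0, 0, 0]],
], jaw=0.045, newtons=25)

```text
clock: 52.2
position: [0.3822, -0.2925, 0.0636]
ee_rot: [2.217, 2.225, 0.0]
force: [-0.9, 1.0, 6.6]
width: 0.585
gripper_force: 25.0
```

Request:
arm_command([
  [[0, 0, -0.02, 0, 0, 0], [0, 0, -0.04, 0, 0, 0], [0, 0, -0.05, 0, 0, 0], [0, 0, -0.02, 0, 0, 0], [0, 0, 0, 0, 0, 0.178], [0, 0, 0, 0, 0, 0.178], [0, 0, 0, 0, 0, 0.178], [0, 0, 0, 0, 0, 0.178], [0, 0, 0, 0, 0, 0.178], [0, 0, 0, 0, 0, 0.178]],
])

```text
clock: 53.45
position: [0.3816, -0.2921, 0.1928]
ee_rot: [-3.043, -0.778, 0.001]
force: [-0.5, 0.8, -1.6]
width: 0.588
gripper_force: 25.0
```

Request:
arm_command([
  [[0, 0, 0, 0, 0, 0.178], [0, 0, 0, 0, 0, 0.178], [0, 0, 0, 0, 0, 0], [0, 0, 0, 0, 0, 0]],
])

```text
clock: 53.95
position: [0.3819, -0.2922, 0.1931]
ee_rot: [-3.132, -0.243, 0.001]
force: [-0.7, -0.1, -2.1]
width: 0.585
gripper_force: 25.0
```

Run:
```python
from h import *
go(.4863,.0176,.0416,8.45);print(arm.observe()['width'])
```

```text
at [ 0.3819 -0.2922  0.1931] phi 8.87 tilt 0.03 clock 53.95
turn [-0.0002  0.0004  0.0074]
shift after turn [ 0.1488 -0.2911  0.1515]  before [ 0.151  -0.2899  0.1515]
0.5849915561756971
```

Request:
arm_command([
  [[0, 0, 0, 0, 0, 0.007], [0.0248, -0.0485, 0, 0, 0, 0], [0.0248, -0.0485, 0, 0, 0, 0], [0.0248, -0.0485, 0, 0, 0, 0], [0.0248, -0.0485, 0, 0, 0, 0], [0.0248, -0.0485, 0, 0, 0, 0], [0.0248, -0.0485, 0, 0, 0, 0], [0, 0, 0.04, 0, 0, 0], [0, 0, 0.05, 0, 0, 0], [0, 0, 0, 0, 0, 0]],
])

```text
clock: 55.2
position: [0.4849, 0.0167, 0.1007]
ee_rot: [3.133, 0.228, -0.011]
force: [-0.7, 0.2, -0.7]
width: 0.586
gripper_force: 25.0
```

Request:
arm_command([
  [[0, 0, 0, 0, 0, 0], [0, 0, 0, 0, 0, 0]],
])

```text
clock: 55.45
position: [0.489, 0.0169, 0.1051]
ee_rot: [-3.133, -0.225, -0.005]
force: [0.2, 0.4, -1.9]
width: 0.584
gripper_force: 25.0
```

Run:
```python
from h import *
go(.4863,.0176,.0416,8.45);print(arm.observe()['width'])
```

```text
at [0.489  0.0169 0.1051] phi 8.22 tilt 0.19 clock 55.45
turn [ 0.0002 -0.0033 -0.0041]
shift after turn [-0.0025 -0.0011  0.0635]  before [-0.0027 -0.0011  0.0635]
0.5838297014110675
```

Request:
arm_command([
  [[-0.0025, -0.001, 0.02, 0, 0, -0.004], [0, 0, 0.02, 0, 0, 0], [0, 0, 0.013, 0, 0, 0], [0, 0, 0.004, 0, 0, 0], [0, 0, 0.003, 0, 0, 0], [0, 0, 0.001, 0, 0, 0], [0, 0, 0, 0, 0, 0], [0, 0, 0, 0, 0, 0]],
])

```text
clock: 56.45
position: [0.4851, 0.0176, 0.0425]
ee_rot: [3.133, 0.232, 0.001]
force: [-0.1, 0.9, -1.0]
width: 0.583
gripper_force: 25.0
```

Run:
```python
from h import *
go(.4863,.0176,.0416,8.45);print(arm.observe()['force'])
```

```text
at [0.4851 0.0176 0.0425] phi 8.46 tilt 0.02 clock 56.45
turn [ 0.0001 -0.0004  0.0003]
shift after turn [0.0012 0.0002 0.0009]  before [0.0012 0.0002 0.0009]
[-0.08131566  0.91341221 -0.96329191]
```

Final lowering and release, then lift and retreat to the grid side for a check.

Request:
arm_command([
  [[0.001, 0, 0.001, 0, 0, 0], [0, 0, 0, 0, 0, 0]],
])

```text
clock: 56.7
position: [0.4858, 0.0177, 0.0416]
ee_rot: [3.133, 0.232, -0.0]
force: [-2.7, -0.2, 7.1]
width: 0.586
gripper_force: 25.0
```

Request:
arm_command([
  [[0, 0, 0, 0, 0, 0], [0, 0, 0, 0, 0, 0], [0, 0, 0, 0, 0, 0], [0, 0, -0.02, 0, 0, 0], [0, 0, -0.05, 0, 0, 0], [0, 0, -0.05, 0, 0, 0], [0, 0, -0.05, 0, 0, 0]],
], jaw=0.068)

```text
clock: 57.58
position: [0.4857, 0.0177, 0.2129]
ee_rot: [-3.133, -0.232, -0.0]
force: [0.9, 0.5, -0.6]
width: 0.734
gripper_force: 0.0
```

Request:
arm_command([
  [[-0.02, 0.05, 0, 0, 0, 0], [-0.02, 0.05, 0, 0, 0, 0], [-0.02, 0.05, 0, 0, 0, 0], [-0.02, 0.05, 0, 0, 0, 0], [-0.02, 0.05, 0, 0, 0, 0], [-0.02, 0.05, 0, 0, 0, 0], [-0.02, 0.05, 0, 0, 0, 0], [-0.02, 0.05, 0, 0, 0, 0], [0, 0, 0, 0, 0, 0], [0, 0, 0, 0, 0, 0]],
])

```text
clock: 58.82
position: [0.3866, -0.4009, 0.2109]
ee_rot: [-3.132, -0.231, 0.0]
force: [0.2, 0.7, 0.3]
width: 0.742
gripper_force: 0.0
```

Run:
```python
from h import *
go();d=snap('top','t9.png');P=cloud(d);pix=d['pixels']
hsv=cv2.cvtColor(pix,cv2.COLOR_RGB2HSV);H,S,V=[hsv[...,i].astype(int) for i in range(3)]
B=blob(P,.035,.075,212,320,75,212)
n,l,st,ce=cv2.connectedComponentsWithStats(B)
for i in range(1,n):
    if st[i,4]>150: print(rect(P[l==i]),ce[i].round(0))
masks={'pink':((H>165)|(H<5))&(S>90)&(V>120),'iced':(S<70)&(V>130)}
for k,m in masks.items():
    n,l,st,ce=cv2.connectedComponentsWithStats((m&(B>0)).astype(np.uint8)); i=1+st[1:,4].argmax(); print(k,rect(P[l==i]))
M=blob(P,.085,.125,70,190,110,250)
n,l,st,ce=cv2.connectedComponentsWithStats(M);i=1+st[1:,4].argmax();print('golden',rect(P[l==i]))
```

```text
at [ 0.3866 -0.4009  0.2109] phi 8.45 tilt 0.05 clock 58.83
[6.54100e-01 2.10000e-03 9.76816e+01 5.51729e+01 8.23850e+00] [257. 105.]
[ 0.5912 -0.0992 49.4418 47.7932  3.1593] [299. 131.]
[5.68300e-01 7.35000e-02 4.99241e+01 4.98281e+01 7.55083e+01] [226. 140.]
[ 4.99100e-01 -7.06000e-02  9.73503e+01  5.56612e+01  8.24530e+00] [287. 169.]
[4.86000e-01 2.07000e-02 9.71649e+01 5.49031e+01 8.60250e+00] [248. 174.]
pink [4.85800e-01 1.93000e-02 9.17567e+01 4.71109e+01 8.00270e+00]
iced [ 4.98700e-01 -7.17000e-02  9.22346e+01  4.77320e+01  8.35610e+00]
golden [  0.4891   0.2968  98.2276  55.9298 -81.1339]
```

View pics/t9.png

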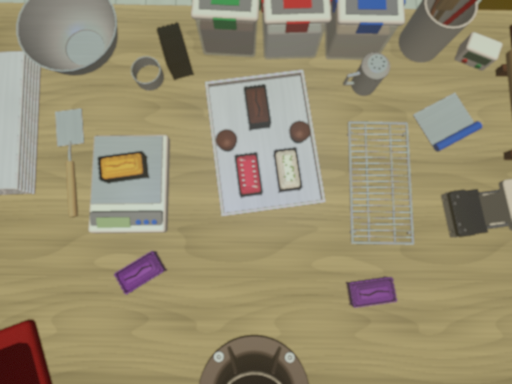

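The top view shows choc (257,105), iced (287,169) and pink (248,174) back within 3 mm of where they started. The muffins are unmoved, golden is centred on the platter, and the arm is clear of everything.

```bash
python3 -c "
from cell import arm
print(arm.sign_off())"
```

```text
the job is handed in; nothing more can be done
None
```

The job is handed in: the golden loaf is within about 1 mm of the platter's centre, the chocolate, white-iced and pink loaves are back on the tray within about 3 mm of their starting places, and the muffins have not moved (final camera check; no verdict was returned).

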